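# Close up the puppet stage's dimmer box

## Task

The puppet stage's lamp dimmer has just been repaired: slide its fader until the white line on the cap is level with the red marker beside the track, then turn the brass wing fastener on the access panel clockwise until its slot lines up with the two red marks on the panel. Then press the sprung panel down flush against its frame and keep it there: finish while still holding it pressed, with the fader and the slot still lined up, and leave the other things on the counter where they are.

Things in the scene. Friction and masses are not known exactly. Their poses are not given: they have to be found in the camera images.
- dimmer: Dark blue dimmer box, 260 x 260 mm, 70 mm high, fixed; origin at the centre of its underside, y along the fader's track, x from fader to panel, z up. Track centre line at x = -85 mm, panel and fastener centre at x = 40 mm, y = 0. Four 6 mm guide pins stand 19 mm above the box top through the panel, 50 mm (x) and 65 mm (y) either way from its centre. All other fittings are under 4 mm high.
- fader (a joint): Fader travel in m, 0 to 0.12, growing towards the dimmer's +y; 0 is the cap 60 mm to -y of the track's middle. It stays where it is left; about 1.5 N of friction.
- fader_top (a point): Middle of the top of the fader cap, a black block 26 mm (across the track, dimmer's x) x 20 mm (along the track) and 32 mm high with a white line across its top; its top is 34 mm above the box top. Axes as the dimmer's.
- marker_mid (a point): Top middle of the fixed red marker, a flat bar 24 mm (x) x 5 mm (y) and 3 mm high lying on the box top beside the track on the panel's side, its middle 28 mm from the track's centre line. Its axes are parallel to the dimmer's: the fader is set when fader_top has the same y in this frame.
- panel_travel (a joint): Access panel's travel in m: 0 raised on its springs, 0.008 flush on its frame; it goes straight down without tilting. Pressing starts at about 3 N, about 12 N keeps it flush; it rises when let go. A cross-pin under the fastener blocks it after 2 mm unless the slot is lined up with the marks (within about 0.15 rad).
- panel: Cream access panel, 120 mm (x) x 150 mm (y), 5 mm thick; origin at the centre of its underside, axes as the dimmer's. Its top is 16 mm above the box top when raised, 8 mm when flush.
- press_pad (a point): Top centre of the black rubber press pad on the panel, 26 mm across, 2 mm high, 42 mm from the fastener's axis towards the fader. A place to press; pressing elsewhere on the panel works as well.
- fastener (a joint): Fastener angle in rad, 0 to 1.9, growing clockwise seen from above. At 0 the slot and wing lie along the dimmer's x; at 1.5708 along its y, lined up with the two red marks on the panel to either side of the fastener. It stays where it is left; friction about 0.04 N m.
- wing_grip (a point): Centre of the fastener's wing, on its axis, 18.5 mm above the panel's top, 13.5 mm below the wing's top. The wing is two brass plates with the slot between: 40 mm long (this point's x axis, along the slot), 15 mm wide over both, 27 mm high, on a steel disc 44 mm across, 5 mm high. It turns with the fastener and goes down with the panel.
- forearm_mid (a point): Centre of a loose walnut puppet forearm with peg, 180 x 42 x 30 mm, behind the box; leave alone.
- bell_mid (a point): Centre of a loose gold tin bell, 64 mm across, 60 mm high; leave alone.
- doorknob_mid (a point): Centre of a loose green glass doorknob, 56 mm across, 56 mm high; leave alone.
- button0_mid (a point): Centre of a loose bone button, 26 mm across, 4 mm thick, on the counter between robot and box; leave alone.
- button1_mid (a point): Centre of a loose bone button, 26 mm across, 4 mm thick, on the counter between robot and box; leave alone.
- button2_mid (a point): Centre of a loose bone button, 26 mm across, 4 mm thick, on the counter between robot and box; leave alone.

How it is judged (in metres and radians):
On the way, in this order (a step that is already met when the one before it is completed fails the run):
1. the fader's line is level with the red marker (y of fader_top in the frame of marker_mid between -0.004 and 0.004 m), for 0.2 s.
2. the fastener's slot is lined up with the red marks (value of joint fastener between 1.4208 and 1.7208 rad), for 0.2 s.
3. the panel is pressed flush by the robot (value of joint panel_travel above 0.0065 m and contact force between the fingers and panel above 4 N), for 0.3 s.
At the end, for the whole second after the job is handed in: The fader's line is within 4 mm of the red marker along the track, the slot is within 0.15 rad of the marks, and the robot's fingers still press on the panel (or its fastener) with over 4 N and keep it within 1.5 mm of flush (all of step 1 and all of step 2 and all of step 3); the arm keeps its last pose, push and grip.
It fails at once if a bystander (forearm, bell, doorknob or button) is moved more than 20 mm (distance of any of forearm_mid, bell_mid, doorknob_mid, button0_mid, button1_mid, button2_mid from where it was at the start of the episode above 0.02 m).
It also fails if it takes over 58 s, if anything falls off the work surface, if the arm or the gripper's body presses on something with over 40 N, if the wrist force passes 120 N, or if a joint passes its speed limit or range.

## Robot

A 6-joint arm with a two-finger parallel gripper is mounted at the origin on the work surface. World frame = base frame: x ahead of the robot, y to its left, z up, the work surface at z = 0. Lengths are in mm, angles in rad, forces in N, time in s.
With the tool pointing down it reaches from about 350 to 975 mm from the base axis. Payload 7.1 kg.
Tool frame: the origin (TCP) lies on the front face of the gripper's body, between the roots of the fingers; the fingertips stand 80 mm ahead of it and the grasp point (between the pads) lies 61 mm ahead of it (env.tips_ahead is the distance from the TCP to the fingertips, in mm); z points along the fingers, y is the line along which they close (so a half turn about z gives the same grasp; the last joint's range is limited). The gripper opens to 88 mm and grips with 3 to 60 N. Pads are 20 mm wide; open, the fingers measure 115 mm over their backs; the gripper's body (75 mm by 178 mm) begins 61 mm behind the grasp point.
Start: joints at [1.179, 0.423, 1.63, -0, 1.089, -0.019], TCP at [227.608, 582.065, 302.675] pointing down, gripper open.
Joint ranges: [-3, 3], [-0.9, 2.11], [0.09, 2.58], [-1.31, 4.45], [0.11, 2.69], [-2.54, 2.54]. Speed limits (rad/s): [2.39, 2.39, 3.01, 3.14, 3.14, 3.14].

## Interface

Orientations are given as a unit quaternion [x, y, z, w].
In Python, from station import env, set_gripper, viewer, workorder gives the robot as it stands. Calls block until the motion is done:
- env.reach(position, orientation): joint-space move of the TCP to a pose.
- env.move_l(position, rot=None, rate=150, f_stop=None): straight line of the TCP; rot=None keeps the orientation; rate is the mean speed in mm/s. With f_stop (N) it stops when the force on the tool has changed by that much, and returns True; else False.
- env.move_joints(angles): joint-space move.
- set_gripper(opening): finger opening in mm; the grip force is fixed at half the most; returns when the fingers have stopped.
- env.hold(seconds).
- env.ik(position, orientation): joint angles nearest the present ones, or None.
- env.read_state(): the state.
- viewer.camera(name): name is "scene" or "side" or "wrist"; returns the picture (384x512x3 uint8, blue, green, red); there is no depth.
- viewer.camera_params(name): a dict with "fx", "fy", "cx", "cy" (pixels), "pose" (4x4, takes a point from camera to world coordinates); the wrist camera has in their place "tool_from_camera" (4x4, takes a point from camera to tool coordinates, whose origin is the TCP and whose axes are the flange's). Camera axes: x right, y up, looking along -z (the intrinsics and any distortion apply to the point x, -y, -z); pixel columns grow to the right and rows downward; lengths in mm; the calibration is good to about 2 mm. A picture is of the moment at which its call begins: read the wrist's pose just before it. camera_params takes no time and is no camera call.
A pose or a line that the arm cannot do raises env.IKError and nothing moves.
- workorder.sign_off(): hands the job in; it is judged then, once.
The state is a dict: "time_s": time; "qpos": joint angles; "dq": joint speeds; "tau": joint torques, N m; "tool_pos": TCP position; "orientation": TCP orientation; "force": force on the tool from outside, world axes, zero at the start; "wrist_torque": the same for the moment, N m; "width": finger opening in mm; "grip_force": force on a finger pad.
Only numpy, scipy, OpenCV 4.12 (cv2) and the standard library are available. Lean on these libraries where they do the work, as an engineer would, in place of code of your own. Each camera call takes 0.05 s, during which the arm holds its last target. There are 200 camera calls.

## Working session

There is one attempt and no reset: what is moved stays moved. The work goes in short steps, each a Python script; the robot and the scene stay as the last script left them, time stands still between calls to the robot, and variables do not carry over. Pictures are saved under pics/ and viewed, at most 10 in all, crops included, and the job is handed in when it is done.

```bash
mkdir -p pics; ls; python3 - <<'E'
from station import env,viewer
import cv2,numpy as np
np.set_printoptions(precision=4,suppress=True)
for n in("scene","side","wrist"):
    cv2.imwrite(f"pics/a_{n}.png",viewer.camera(n)); print(n,viewer.camera_params(n))
s=env.read_state();print(s)
E
```

```text
pics
scene {'fx': 389.6614797189145, 'fy': 389.6614797189145, 'cx': 254.48583543461248, 'cy': 198.62704108271564, 'pose': array([[  -0.3016,   -0.5207,    0.7987, 1193.7814],
       [   0.9534,   -0.1619,    0.2545,  227.0345],
       [  -0.0032,    0.8382,    0.5453,  521.2151],
       [   0.    ,    0.    ,    0.    ,    1.    ]])}
side {'fx': 436.9708592244683, 'fy': 436.9708592244683, 'cx': 258.757316145856, 'cy': 191.83686132888, 'pose': array([[   0.9578,    0.2124,   -0.1936,  401.8348],
       [  -0.2874,    0.7192,   -0.6326, -550.9312],
       [   0.0049,    0.6616,    0.7498,  807.4258],
       [   0.    ,    0.    ,    0.    ,    1.    ]])}
wrist {'fx': 343.1972860683756, 'fy': 343.1972860683756, 'cx': 263.68930774135293, 'cy': 188.158023606349, 'tool_from_camera': array([[ -0.0001,   0.969 ,   0.247 ,  66.4153],
       [  1.    ,   0.    ,   0.0003,  -0.5807],
       [  0.0003,   0.247 ,  -0.969 , -81.9215],
       [  0.    ,   0.    ,   0.    ,   1.    ]])}
{'time_s': 0.15, 'qpos': array([ 1.179 ,  0.4236,  1.6305,  0.    ,  1.0886, -0.019 ]), 'dq': array([-0.0013, -0.0027, -0.0013,  0.0009, -0.0007, -0.0007]), 'tau': array([  0.0003, -54.4981, -27.392 ,   0.0644,   0.0205,  -0.0001]), 'tool_pos': array([227.4758, 581.7712, 302.1174]), 'orientation': array([ 0.1853,  0.9827, -0.0006, -0.0001]), 'force': array([-0.3566,  0.2493, -0.9483]), 'wrist_torque': array([ 0.0364,  0.0054, -0.0202]), 'grip_force': 0.0, 'width': 88.15033469214944}
```

View pics/a_scene.png

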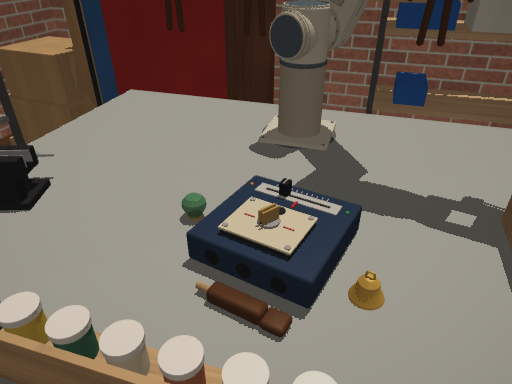

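View pics/a_side.png

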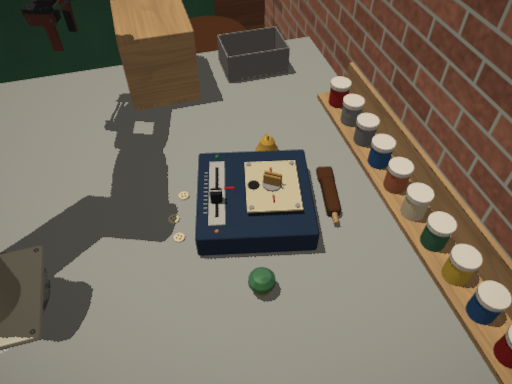

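Scene view: the box has its fader on the robot's side and the panel on the far side. The side view sees it well, at about (195–317, 150–250), with the fader cap at (216,195) and red marker at (230,188). I'll enlarge it.

```bash
python3 - <<'E'
import cv2
a=cv2.imread("pics/a_side.png")[145:255,185:325]
cv2.imwrite("pics/b.png",cv2.resize(a,None,fx=5.4,fy=5.4,interpolation=cv2.INTER_CUBIC))
E
```

```text
(no output)
```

View pics/b.png

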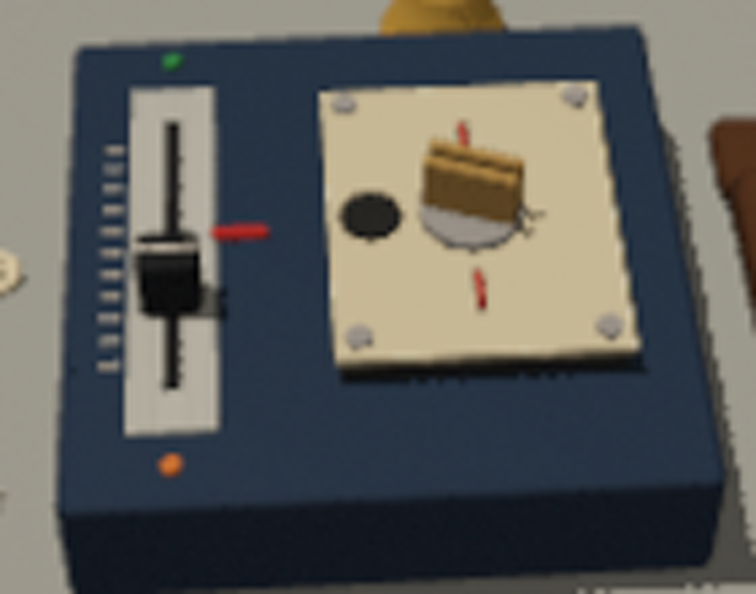

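The crop shows the box top corners at (77,47), (641,27), (722,483) and (60,514). The cap line is at (167,246), the marker at (241,232), the pad at (371,215) and the wing top at about (474,158). I'll fit the pose from these.

```bash
cat > h.py <<'E'
import numpy as np,cv2
from station import env,set_gripper,viewer,workorder
from scipy.spatial.transform import Rotation as R
np.set_printoptions(precision=3,suppress=True)
def ray(uv,P,T):
    d=np.array([(uv[0]-P["cx"])/P["fx"],-(uv[1]-P["cy"])/P["fy"],-1]); return T[:3,3],T[:3,:3]@d
def at(uv,z,P,T):
    o,d=ray(uv,P,T); return o+d*(z-o[2])/d[2]
def wristT(s):
    T=np.eye(4);T[:3,:3]=R.from_quat(s["orientation"]).as_matrix();T[:3,3]=s["tool_pos"]
    return T@viewer.camera_params("wrist")["tool_from_camera"]
def fit(pts): # list of (boxx,boxy,world xyz)
    A=np.array([p[:2] for p in pts]);B=np.array([p[2][:2] for p in pts])
    a=A-A.mean(0);b=B-B.mean(0)
    yaw=np.arctan2((a[:,0]*b[:,1]-a[:,1]*b[:,0]).sum(),(a*b).sum())
    c,s=np.cos(yaw),np.sin(yaw);M=np.array([[c,-s],[s,c]]);t=B.mean(0)-M@A.mean(0)
    return yaw,M,t,B-(A@M.T+t)
E
python3 - <<'E'
from h import *
P=viewer.camera_params("side");T=P["pose"]
g=lambda u,v,z:at(((u+.5)/5.4-.5+185,(v+.5)/5.4-.5+145),z,P,T)
p=[(-130,130,g(77,47,70)),(130,130,g(641,27,70)),(130,-130,g(722,483,70)),(-130,-130,g(60,514,70)),
(-10,65,g(344,103,89)),(90,65,g(575,95,89)),(90,-65,g(610,323,89)),(-10,-65,g(358,334,89)),(-2,0,g(371,215,88))]
yaw,M,t,r=fit(p);print(yaw,t);print(r)
b=lambda q:M.T@(q[:2]-t)
print("fader",b(g(167,246,104)),"marker",b(g(241,232,73)),"wing",b(g(474,158,118)),
 "slot ends",b(g(432,149,118)),b(g(516,166,118)))
for n,q in dict(cap0=g(167,246,104),bell=at((267,145),30,P,T),knob=at((262,280),28,P,T),b0=at((183,195),2,P,T),b1=at((173,218),2,P,T),b2=at((179,237),2,P,T),fore=at((330,192),15,P,T)).items(): print(n,q,b(q))
E
```

```text
-0.23123871738188678 [583.688  79.405]
[[ 1.258 -3.108]
 [-2.716 -3.124]
 [-3.22   1.273]
 [ 3.262 -0.357]
 [ 0.283  0.76 ]
 [ 0.008  0.169]
 [ 0.267  1.823]
 [ 0.31   1.785]
 [ 0.549  0.78 ]]
fader [-84.397 -25.881] marker [-55.819   7.98 ] wing [40.276  2.369] slot ends [23.663  8.355] [56.827 -3.023]
cap0 [495.606  73.555 104.   ] [-84.397 -25.881]
bell [670.358 255.652  30.   ] [ 43.97  191.419]
knob [ 541.159 -122.599   28.   ] [   4.899 -206.375]
b0 [429.604 171.1     2.   ] [-170.998   53.941]
b1 [394.649 107.318   2.   ] [-190.405  -16.155]
b2 [398.751  49.627   2.   ] [-173.19   -71.369]
fore [771.68   68.287  15.   ] [185.536  32.263]
```

The fit agrees with the given sizes to about 2–3 mm: the track comes out at x=-84 and the wing at x=40. The cap is at y≈-26, the marker at y≈8 and the fastener at about 0.33 rad. Next I'll take a close look with the wrist camera.

```bash
cat >> h.py <<'E'
yaw=-0.2312;t=np.array([583.7,79.4])
def W(x,y,z):
    c,s=np.cos(yaw),np.sin(yaw);return np.array([t[0]+c*x-s*y,t[1]+s*x+c*y,z])
def Q(a=0): # tool y along box y turned by a (ccw from above)
    c,s=np.cos(yaw+a),np.sin(yaw+a);return R.from_matrix(np.array([[-c,-s,0],[-s,c,0],[0,0,-1]]).T).as_quat()
E
python3 - <<'E'
from h import *
env.reach(W(-40,0,300),Q());env.hold(.3)
s=env.read_state();T=wristT(s);np.save("T1.npy",T)
im=viewer.camera("wrist");cv2.imwrite("pics/c0.png",im)
cv2.imwrite("pics/c.png",cv2.resize(im,None,fx=1.5625,fy=1.5625,interpolation=cv2.INTER_CUBIC))
print(s["tool_pos"],s["time_s"],s["qpos"])
E
```

```text
[544.711  88.99  299.977] 2.5583 [ 0.14   0.32   1.795  0.     1.027 -1.2  ]
```

View pics/c.png

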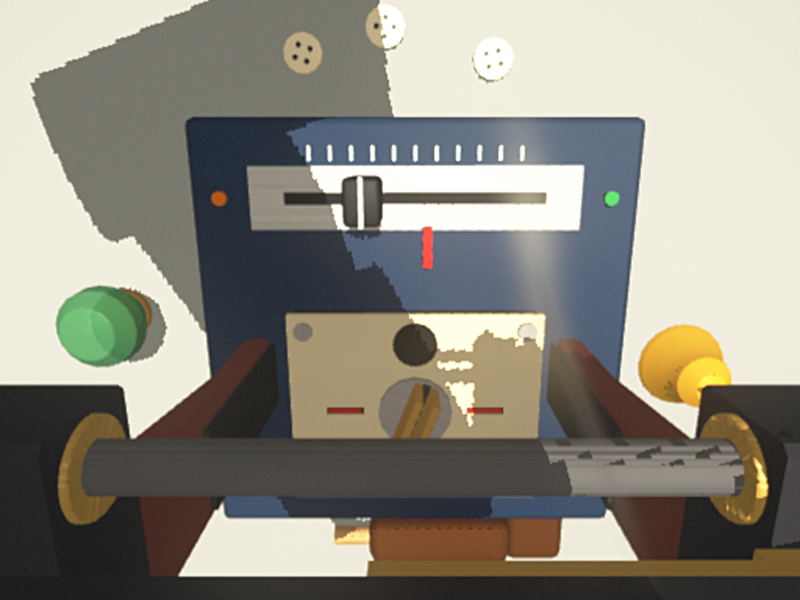

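The wrist view is clear: cap line (361,203), marker (428,248), pad (415,345), pins (302,332) and (527,331), box corners (189,119) and (644,121), and wing slot tilted from about (402,436) to (427,390).

```bash
python3 - <<'E'
from h import *
P=viewer.camera_params("wrist");T=np.load("T1.npy")
g=lambda u,v,z:at(((u+.5)/1.5625-.5,(v+.5)/1.5625-.5),z,P,T)
p=[(-130,-130,g(189,119,70)),(-130,130,g(644,121,70)),(-10,-65,g(302,332,89)),(-10,65,g(527,331,89)),(-2,0,g(415,345,88))]
y,M,t2,r=fit(p);print(y,t2);print(r)
b=lambda q:M.T@(q[:2]-t2)
print(b(g(361,203,104)),b(g(428,248,73)),"ends",b(g(402,436,118)),b(g(427,390,118)))
E
```

```text
-0.23476368515979046 [585.3    80.232]
[[ 2.677  3.676]
 [ 0.877 -3.892]
 [-0.724  0.301]
 [-2.055 -0.304]
 [-0.774  0.219]]
[-85.378 -28.167] [-57.126   7.369] ends [38.884 -6.958] [11.747  6.359]
```

Both views agree to about 2 mm. Now I'll grip the cap and slide it to y≈7.6.

```bash
sed -i 's/^yaw=.*/yaw=-0.233;t=np.array([584.5,79.9])/' h.py; python3 - <<'E'
from h import *
set_gripper(55)
env.reach(W(-85,-27,230),Q())
env.move_l(W(-85,-27,163),rate=80,f_stop=10)
set_gripper(15);s=env.read_state();print(s["width"],s["grip_force"],s["force"])
env.move_l(W(-85,7.6,163),rate=40);env.hold(.3)
s=env.read_state();print(s["tool_pos"],W(-85,7.6,163),s["force"],s["time_s"])
set_gripper(55)
env.move_l(W(-85,7.6,230),rate=150)
env.reach(W(-50,7.6,270),Q());env.hold(.3)
s=env.read_state();T=wristT(s);np.save("T2.npy",T)
im=viewer.camera("wrist");cv2.imwrite("pics/d0.png",im)
cv2.imwrite("pics/d.png",cv2.resize(im,None,fx=1.5625,fy=1.5625,interpolation=cv2.INTER_CUBIC))
print(s["time_s"])
E
```

```text
20.12169676247455 29.998527467250824 [-0.454 -0.4    2.551]
[503.609 107.362 163.101] [503.552 106.921 163.   ] [-1.37   1.811  5.048] 6.675
8.6167
```

View pics/d.png

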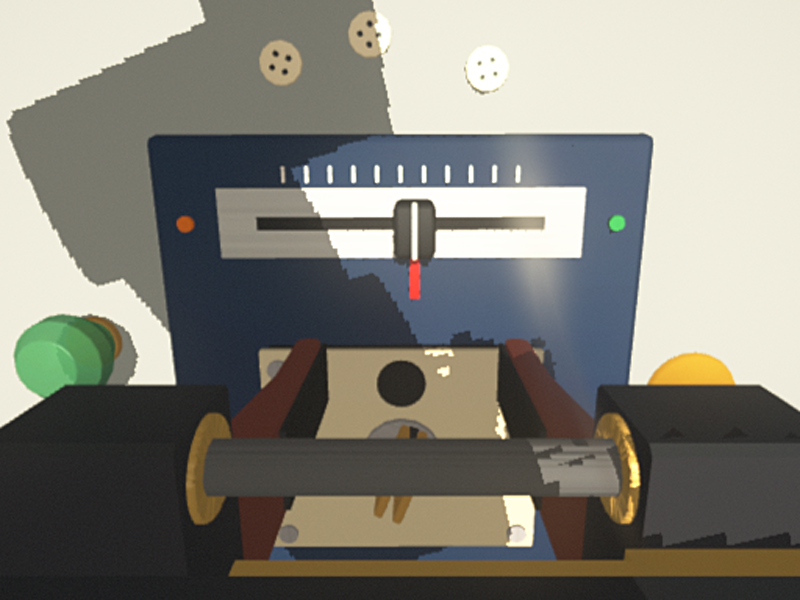

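The line and marker are both at column 415, so the fader is set. Now the wing.

```bash
python3 - <<'E'
from h import *
set_gripper(50)
env.reach(W(40,0,235),Q(-.4))
print(env.move_l(W(40,0,176),rate=80,f_stop=10))
set_gripper(10);s=env.read_state();print(s["width"],s["grip_force"],s["force"],s["wrist_torque"])
for a in np.linspace(-.4,-1.5708,8)[1:]:
    env.reach(W(40,0,176),Q(a))
env.hold(.4)
s=env.read_state();print(s["tool_pos"],W(40,0,176),s["force"],s["wrist_torque"],s["width"],s["time_s"])
set_gripper(50)
env.move_l(W(40,0,240),rate=150)
env.reach(W(-60,-60,290),Q());env.hold(.3)
im=viewer.camera("wrist")
cv2.imwrite("pics/e.png",cv2.resize(im,None,fx=1.5625,fy=1.5625,interpolation=cv2.INTER_CUBIC))
print(env.read_state()["time_s"])
E
```

```text
False
15.135796560358022 29.98992919921875 [ 2.707  3.698 -2.094] [ 0.56  -0.499 -0.014]
[623.001  70.68  175.827] [623.419  70.664 176.   ] [-3.087  4.311  3.555] [0.691 0.601 0.048] 14.57050465978566 13.3833
16.4667
```

View pics/e.png

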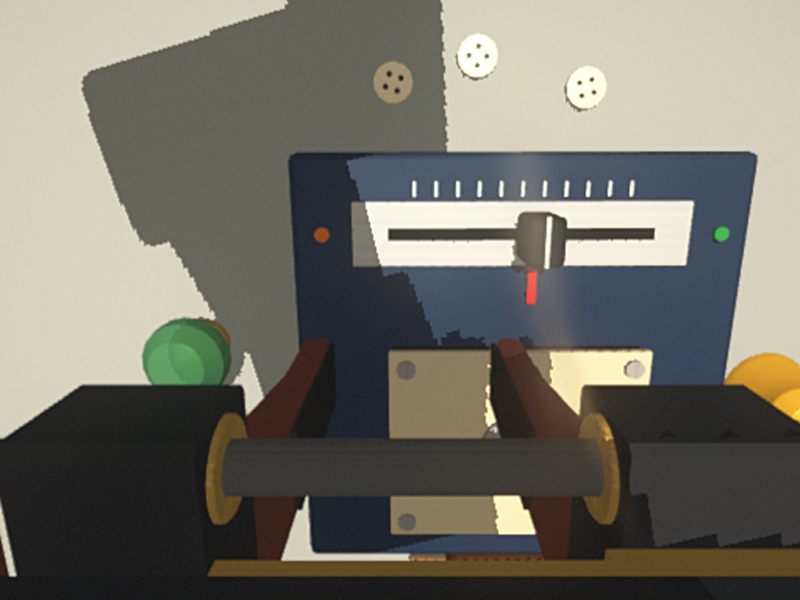

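The finger hides the wing here; the fader still matches its marker. I'll close the fingers and look from above the pad.

```bash
python3 - <<'E'
from h import *
set_gripper(88)
env.reach(W(-70,0,310),Q());env.hold(.3)
im=viewer.camera("wrist")[200:350,150:390]
b=viewer.camera("side")[145:255,185:345]
a=cv2.resize(im,(640,400),interpolation=cv2.INTER_CUBIC)
b=cv2.resize(b,(640,200*2),interpolation=cv2.INTER_CUBIC)[:200]
cv2.imwrite("pics/f.png",np.vstack([a,b]))
E
```

```text
(no output)
```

View pics/f.png

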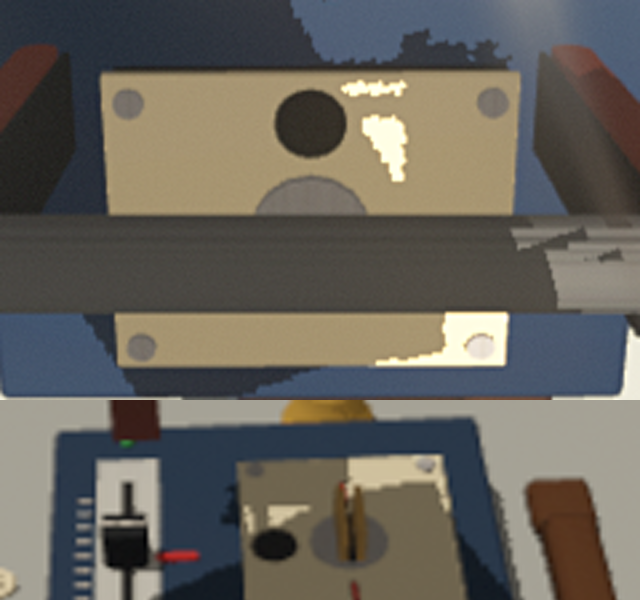

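The side view shows the slot at (347–352, 485–560), running into the red marks at (343,487) and (355,590), so it is lined up. Now I'll press.

```bash
python3 - <<'E'
from h import *
set_gripper(0)
env.reach(W(-2,0,190),Q());env.hold(.2)
f0=env.read_state()["force"][2]
print(env.move_l(W(-2,0,150),rate=25,f_stop=30))
env.hold(.6)
s=env.read_state();print(f0,s["force"],s["tool_pos"],s["width"],s["time_s"])
im=viewer.camera("side")[145:255,185:325]
cv2.imwrite("pics/g.png",cv2.resize(im,None,fx=5.4,fy=5.4,interpolation=cv2.INTER_CUBIC))
E
```

```text
True
0.11760789360626 [-2.173 -0.497 11.295] [582.596  80.356 160.63 ] 0.2740049388781355 21.875
```

View pics/g.png

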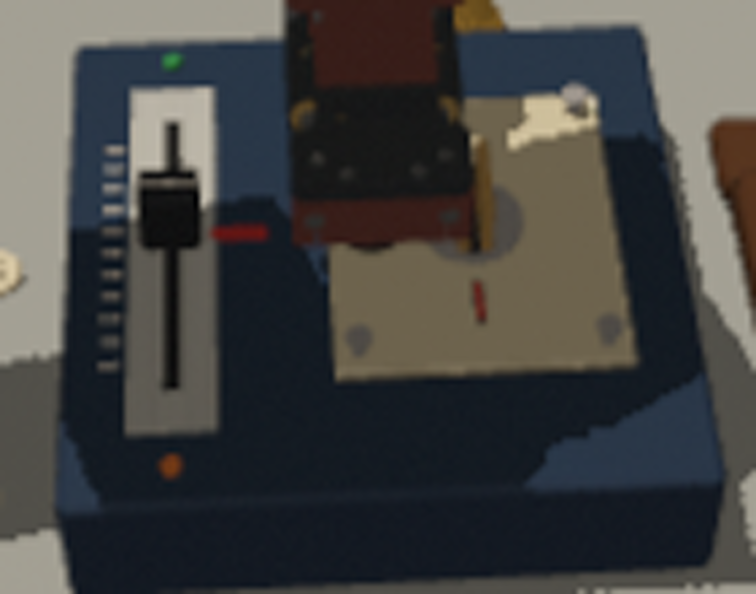

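The panel is down and its dark gap has closed, but the push has settled at 11 N. I'll push harder and then hand in.

```bash
python3 - <<'E'
from h import *
z=160.6
for i in range(8):
    z-=.6
    env.move_l(W(-2,0,z),rate=10);env.hold(.3)
    s=env.read_state();print(z,s["force"],s["tool_pos"][2],s["time_s"])
    if s["force"][2]>24: break
env.hold(.6)
s=env.read_state();print(s["force"],s["tool_pos"])
E
```

```text
160.0 [-3.014 -0.901  9.889] 160.75041091765863 22.475
159.4 [-3.71  -0.467 11.73 ] 160.31593436222695 23.025
158.8 [-4.889 -0.197 16.708] 160.26697027471707 23.575
158.20000000000002 [-7.204 -1.349 22.9  ] 160.18594390537393 24.125
157.60000000000002 [-8.902 -0.62  27.634] 160.15704716134593 24.675
[-9.087 -1.123 27.423] [582.663  80.357 160.128]
```

The height has stopped changing at 160.1 mm (flush should be 160) with 27 N of push. Handing in.

```bash
python3 -c "
from station import workorder
print(workorder.sign_off())"
```

```text
the job is handed in; nothing more can be done
None
```

I handed the job in with the fader level with the red marker, the slot lined up with the marks, and the panel held flush at about 27 N; the sign-off gave no verdict.

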